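Clamp the squat pickle jar at the night-market stall

ROBOT

A 7-joint arm with a two-finger parallel gripper is mounted at the origin on the work surface. World frame = base frame: x ahead of the robot, y to its left, z up, the work surface at z = 0. Lengths are in m, angles in rad, forces in N, time in s.
With the tool pointing down it reaches from about 0.425 to 0.875 m from the base axis. Payload 4.7 kg.
Tool frame: the origin (TCP) lies on the mounting face of the last link; the fingertips stand 182 mm ahead of it and the grasp point (between the pads) lies 164 mm ahead of it; y points along the fingers, z is the direction in which the jaws open and shut, and the axes are right-handed (so a half turn about y gives the same grasp; the last joint's range is limited). The gripper opens to 87 mm and grips with 3 to 60 N. Pads are 19 mm wide; open, the fingers measure 117 mm over their backs; the gripper's body (75 mm by 190 mm) begins 51 mm behind the grasp point.
Start: joints at [-1.096, 0.321, -0.07, 1.45, 0.023, 1.371, -0.057], TCP at [0.289, 0.582, 0.405] pointing down, gripper open.
Joint ranges: [-2.86, 2.86], [-0.3, 2.09], [-1.38, 1.24], [0.06, 2.45], [-1.56, 4.7], [0.09, 2.05], [-2.69, 2.69]. Speed limits (rad/s): [2.57, 2.57, 3.14, 3.14, 3.14, 3.14, 3.14].

INTERFACE

Orientations are given as [roll, pitch, yaw] about the fixed x, y, z axes, in that order (R = Rz(yaw) Ry(pitch) Rx(roll)).
In Python, from station import readout, vision, workorder gives the robot as it stands.
- The arm moves only by the tool arm_command, never from a script. Its argument "targets" is a list of rows, each a list of 7 numbers: the turn, a rotation vector about the world's x, y, z in degrees, then the shift along the world's x, y, z in m, then the finger opening in m, from 0 to 0.087. In form: [[ax, ay, az, tx, ty, tz, gripper], ...]. A call has 1 to 8 rows; each row shifts and turns the pose as measured when the row begins; what a row does not reach is not made up. A row lasts 1/8 s, in which the tool goes at most 62.5 mm and 10.7 degrees, less where a joint would pass 70% of its speed; a pose out of reach is approached as far as the arm can. A call with a gripper value outside its range is refused whole. The fingers move at their own pace and stop on an object; the grip force is fixed at half the most. Time passes only in rows, so rows that do not move let the fingers close. It gives the time, the measured TCP pose, the force and the opening at its end, in the units of the state.
- readout.observe(): the state, without advancing time (a new reading comes with each control period).
- vision.capture(name): name is "side" or "top" or "wrist"; returns a dict with "img" (400x640x3 uint8, red, green, blue), "z_map" (400x640 float32, m along the optical axis (not along the pixel's ray), 0 where there is no reading), "mtx" (3x3 intrinsics, pixels), "R" (3x3) and "t" (3): a world point X has camera coordinates R X + t; the wrist camera has in their place "mount" (4x4, takes a point from camera to tool coordinates, whose origin is the TCP and whose axes are the tool frame's). Camera axes: x right, y down, z forward; pixel columns grow to the right and rows downward; lengths in m; the calibration is good to about 2 mm. A picture is of the moment at which its call begins: read the wrist's pose just before it.
- workorder.hand_in(): hands the job in, once; it reports no verdict.
Trained networks look in a picture, given as the dict that the camera call returned (one of the last four; its "shot" number tells which), for a name from the list of things; names that differ only in an ending like _2 or _b are one class to them, and where a whole thing is asked for, a point or a joint stands for the part that bears it (a point fixed in the world has none). Each returns a list of dicts, best first, with "confidence" (0 to 1); they miss things now and then, are a little off and sometimes report something else, mostly with a low value. They report only what shows in the picture. A call takes as long as a camera call. They do not tell look-alikes from the thing itself.
- vision.recognise(name, picture): "extent" ([centre column, centre row, width, height] in pixels, round what is visible of it).
- vision.regions_of(name, picture): "pixels" (400x640 bool, what is visible of it) and "extent" ([centre column, centre row, width, height] in pixels, round what is visible of it).
- vision.landmark_of(name, picture): "pixel" ([column, row] in pixels: a listed point, or the origin of a listed thing).
The state is a dict: "time": time; "joints": joint angles; "joint_velocities": joint speeds; "tau": joint torques, N m; "tcp_pos": TCP position; "ee_rot": TCP orientation; "ft_force": force on the tool from outside, world axes, zero at the start; "torque": the same for the moment, N m; "opening": finger opening in m.
Only numpy, scipy, OpenCV 4.12 (cv2) and the standard library are available. Lean on these libraries where they do the work, as an engineer would, in place of code of your own. Each camera call takes 0.05 s, during which the arm holds its last target.

TASK

The squat jar of pickled limes has its domed lid on, but its wire bail is still lying back. Swing that bail up over the lid and down the other side until it has snapped over center and is fully home, then let go. Leave the bail of the tall jar lying back as it is, because that jar is still being served from.

Things in the scene. Friction and masses are not known exactly. Their poses are not given: they have to be found in the camera images.
- squat_pivot (a point): Centre of the squat jar's neck on the bail's hinge axis, 85 mm above the counter. Squat jar: the wide low one, clear glass, 96 mm across, fixed in a round steel cradle 120 mm across; domed glass lid 88 mm across, top 53 mm above this point. Axes turn with the jar: y is the hinge axis, z up; the bail swings in the x-z plane from +x (lying back) over the top to -x (clamped).
- squat_grip (a point): Centre of the black round barrel (16 mm diameter, 26 mm long, parallel to the hinge axis) at the outer end of the squat jar's bail, 85 mm from the hinge axis. Pinch its flat ends or its diameter, or push it. Below it the bail is a half hoop of 5 mm steel wire, 60 mm radius about squat_pivot, joined to the barrel by two thin wires. Axes turn with the bail.
- squat_bail (a joint): Swing q (rad) of the squat jar's bail. 0: back stop, 55 deg from vertical to jar +x; 0.96 upright; 2.0: clamped at its stop, 60 deg to jar -x. Barrel is at x = -85 sin(q-0.96), z = 85 cos(q-0.96) mm from squat_pivot. Starts at 0 to 0.1. A side spring link resists by up to about 4 N at the barrel; past about 1.6 the bail is over center, pulls itself to 2.0 and holds.
- tall_bail (a joint): Swing (rad, same meaning) of the like bail on the tall narrow jar: 76 mm across, hinge 150 mm above the counter, barrel 75 mm from it. Starts at 0 to 0.1 (lying back); leave it so. The jars stand left and right of each other, either way round, at least 0.24 m apart, with a cup 55 mm across, 48 mm high between them. A smaller third jar at the left is already clamped.
Mind the look-alikes: they are no part of the job. Leave any red look-alike of the part that bears squat_pivot alone. Leave any turquoise look-alike of the part that bears tall_bail alone.

How it is judged:
By the outcome, as a careful person would: the job done as asked, in the order asked, and still so for the second after the job is handed in, with the robot touching nothing.
It also fails if it takes over 35 s, if anything falls off the work surface, if the arm or the gripper's body presses on something with over 40 N, if the wrist force passes 120 N, or if a joint passes its speed limit or range.

## Working session

There is one attempt and no reset: what is moved stays moved. The work goes in short steps, Python scripts to look and compute and a tool call to move; the robot and the scene stay as the last step left them, time stands still between calls to the robot, and variables do not carry over. Pictures are saved under pics/ and viewed, and the job is handed in when it is done.

Besides the shell and the picture viewer there is one more tool, called by a JSON object that holds its "op" and its "data", one argument or row to a line. arm_command: Moves the arm, as the interface text tells. Its arguments: {"type":"object","properties":{"targets":{"type":"array"}},"required":["targets"]}

```bash
mkdir -p pics; ls
cat > h.py <<'E'
import numpy as np, cv2
from station import readout, vision, workorder
def save(p,n,crop=None,s=1):
    im=p["img"][:,:,::-1]
    if crop: a,b,c,d=crop; im=im[b:d,a:c]
    if s!=1: im=cv2.resize(im,None,fx=s,fy=s,interpolation=cv2.INTER_CUBIC)
    cv2.imwrite("pics/"+n,im)
def pt(p,u,v,z=None):
    if z is None: z=float(p["z_map"][int(round(v)),int(round(u))])
    c=np.linalg.inv(p["mtx"])@np.array([u,v,1.])*z
    return p["R"].T@(c-p["t"])
def onplane(p,u,v,h):
    d=p["R"].T@np.linalg.inv(p["mtx"])@np.array([u,v,1.]); o=-p["R"].T@p["t"]
    return o+d*(h-o[2])/d[2]
def proj(p,X):
    c=p["R"]@np.array(X)+p["t"]; q=p["mtx"]@c; return q[:2]/q[2]
E
python3 - <<'E'
from h import *
o=readout.observe(); print({k:np.round(v,3) for k,v in o.items()})
for c in ["side","top"]:
    p=vision.capture(c); save(p,c+"0.png")
    print(c,p["shot"],"cam at",-p["R"].T@p["t"], p["R"][2])
    for n in ["squat_pivot","squat_grip","tall_bail"]:
        for r in vision.landmark_of(n,p):
            u,v=r["pixel"]; print(n,"lm",np.round(r["pixel"],1),round(r["confidence"],2), np.round(pt(p,u,v),3), np.round(onplane(p,u,v,.085),3))
        for r in vision.recognise(n,p): print(n,"rec",np.round(r["extent"],1),round(r["confidence"],2))
E
```

```text
pics
{'time': np.float64(0.0), 'joints': array([-1.096,  0.322, -0.07 ,  1.452,  0.023,  1.371, -0.057]), 'joint_velocities': array([ 0.   ,  0.002, -0.   , -0.001,  0.001, -0.001,  0.   ]), 'tau': array([-0.0000e+00, -4.9129e+01, -4.0400e-01, -3.1254e+01, -6.4000e-02,
        4.3000e-02,  0.0000e+00]), 'tcp_pos': array([0.289, 0.582, 0.404]), 'ee_rot': array([-1.573, -0.   , -0.461]), 'ft_force': array([0.04 , 0.26 , 0.092]), 'torque': array([ 0.046,  0.014, -0.003]), 'opening': np.float64(0.087)}
side 1 cam at [0.41488667 0.6746811  0.51424883] [ 0.09332012 -0.85057485 -0.51750727]
squat_pivot lm [405.8 171.9] 0.73 [ 0.309 -0.158  0.102] [ 0.305 -0.193  0.085]
squat_pivot lm [324.8 178.5] 0.63 [ 0.506 -0.099  0.104] [ 0.511 -0.134  0.085]
squat_pivot rec [319.7 188.2  52.8  60.3] 0.89
squat_pivot rec [402.6 183.1  47.7  58.2] 0.55
squat_grip lm [297.5 168.8] 0.71 [ 0.57  -0.09   0.131] [ 0.589 -0.181  0.085]
squat_grip lm [383.5 159.2] 0.71 [ 0.367 -0.162  0.132] [ 0.361 -0.266  0.085]
squat_grip rec [303.4 166.1  19.   10.7] 0.66
squat_grip rec [396.6 166.4  35.5  26. ] 0.47Traceback (most recent call last):
  File "<stdin>", line 7, in <module>
ValueError: it knows: squat_grip, squat_pivot
```

Run:
```python
from h import *
for c in ["top"]:
    p=vision.capture(c); save(p,c+"0.png")
    print(c,p["shot"],"cam at",-p["R"].T@p["t"], p["R"])
    for n in ["squat_pivot","squat_grip","tall_bail"]:
      if n!="tall_bail":
        for r in vision.landmark_of(n,p):
            u,v=r["pixel"]; print(n,"lm",np.round(r["pixel"],1),round(r["confidence"],2), np.round(pt(p,u,v),3), np.round(onplane(p,u,v,.085),3))
      for r in vision.recognise(n,p): print(n,"rec",np.round(r["extent"],1),round(r["confidence"],2))
```

```text
top 2 cam at [0.33658849 0.01277057 0.9308678 ] [[-0.01484554 -0.99978305  0.01461022]
 [-0.98497898  0.01210857 -0.1722492 ]
 [ 0.17203492 -0.0169479  -0.98494505]]
squat_pivot lm [424.1 294.3] 0.77 [ 0.297 -0.188  0.128] [ 0.295 -0.199  0.085]
squat_pivot lm [385.9 180.5] 0.58 [ 0.501 -0.13   0.127] [ 0.51  -0.138  0.085]
squat_pivot rec [385.9 176.8  62.5  75.7] 0.72
squat_pivot rec [421.4 285.5  73.1  65.6] 0.69
squat_grip lm [417.4 255.4] 0.61 [ 0.364 -0.177  0.14 ] [ 0.366 -0.191  0.085]
squat_grip lm [367.3 143.2] 0.6 [ 0.568 -0.096  0.142] [ 0.584 -0.104  0.085]
squat_grip rec [426.4 278.4  58.5  63.5] 0.95
squat_grip rec [383.1 169.4  52.2  72.9] 0.57
tall_bail rec [163.8 259.8  62.5  68.6] 0.86
tall_bail rec [209.4 157.2  51.8  65.5] 0.78
```

View pics/side0.png

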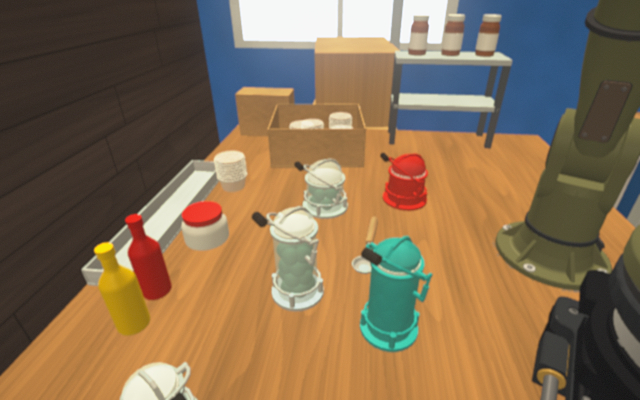

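View pics/top0.png

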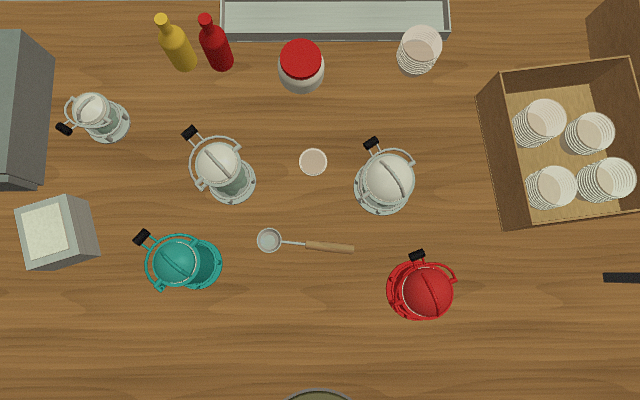

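The top view has two squat-jar candidates: the clear one at (386,180) and a red one at (421,290). It also has two tall ones: clear at (225,170) and turquoise at (180,262). The clear wide, low jar at (386,180) fits the description, and the red one is the look-alike. I'll confirm this in an enlarged crop and estimate the hinge direction.

Run:
```python
from h import *
p=vision.capture("top"); save(p,"crop1.png",(335,120,445,230),5)
Z=p["z_map"]; im=p["img"].astype(int)
# black pixels in barrel region
P=[]
for v in range(128,165):
  for u in range(355,390):
    if im[v,u].max()<60: P.append((u,v))
P=np.array(P); print(len(P),P.mean(0)); 
W=np.array([pt(p,u,v) for u,v in P]); 
print(np.round(np.median(W,0),4), np.round(W.min(0),3),np.round(W.max(0),3))
c=P.mean(0); print("barrel on z=.138",onplane(p,*c,.138))
w,V=np.linalg.eigh(np.cov(np.array([onplane(p,u,v,.138)[:2] for u,v in P]).T)); print(w,V[:,1],np.degrees(np.arctan2(V[1,1],V[0,1])))
# lid: heights >.1 within jar
L=np.array([pt(p,u,v) for v in range(145,215) for u in range(352,420)])
m=(L[:,2]>.105)&(L[:,2]<.145)&(L[:,0]<.557)
print("top region",L[m].mean(0),L[m].min(0),L[m].max(0),m.sum())
for n in ["squat_pivot"]:
  for r in vision.regions_of(n,p): 
    q=np.argwhere(r["pixels"]); print(r["confidence"],r["extent"])
```

```text
120 [370.36666667 142.73333333]
[ 0.5688 -0.1018  0.1407] [ 0.558 -0.116  0.13 ] [ 0.582 -0.089  0.145]
barrel on z=.138 [ 0.56971224 -0.10255993  0.138     ]
[1.80367555e-05 6.65336620e-05] [-0.56241054  0.82685814] 124.22266707935674
top region [ 0.51079757 -0.13595672  0.12016674] [ 0.46993466 -0.18349549  0.10500602] [ 0.55697604 -0.08292373  0.13894985] 1667
0.86 [421.8, 287.1, 70.9, 66.0]
0.7 [385.6, 176.1, 67.6, 78.0]
```

View pics/crop1.png

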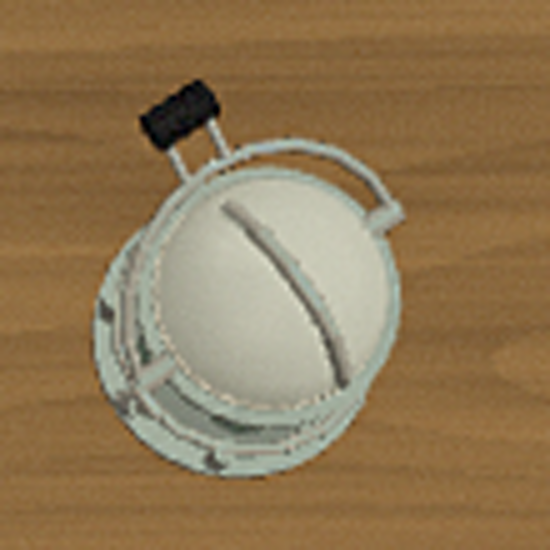

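The crop shows the clear squat jar with its lid on and the bail lying back. The black barrel is at pixel (370,143), and the hinge lugs are near (366,194) and (414,163). Now I'll refine the axis and check the travel needed.

Run:
```python
from h import *
p=vision.capture("top")
a=onplane(p,366,194.4,.085); b=onplane(p,414,163,.085); print(a,b,(a+b)/2,np.linalg.norm(a-b),np.degrees(np.arctan2(*(a-b)[1::-1])))
# lid top dome: highest points
L=np.array([pt(p,u,v) for v in range(145,215) for u in range(352,420)])
m=(L[:,2]>.125)&(L[:,0]<.55)&(L[:,2]<.15)
print(L[m].mean(0),m.sum())
piv=np.array([.5085,-.1365,.085])
for yaw in (31,34,37):
  y=np.radians(yaw); x=np.array([np.cos(y),np.sin(y),0])
  for q in (0,.1): print(yaw,q,piv-.085*np.sin(q-.96)*x+np.array([0,0,.085*np.cos(q-.96)]))
for r in vision.regions_of("tall_bail",p):
  q=np.argwhere(r["pixels"]); X=np.array([pt(p,u,v) for v,u in q]); X=X[(X[:,2]>.05)&(X[:,2]<.3)]; print(r["extent"],X.min(0),X.max(0))
```

```text
[ 0.48306179 -0.09823113  0.085     ] [ 0.54370424 -0.19357895  0.085     ] [ 0.51338302 -0.14590504  0.085     ] 0.1129987387618825 122.45688886361866
[ 0.51136095 -0.14162279  0.1282905 ] 488
31 0 [ 0.56818566 -0.10063724  0.1337492 ]
31 0.1 [ 0.56371582 -0.10332299  0.14045718]
34 0 [ 0.56622695 -0.09756268  0.1337492 ]
34 0.1 [ 0.5619038  -0.10047868  0.14045718]
37 0 [ 0.56411002 -0.09459485  0.1337492 ]
37 0.1 [ 0.5599454  -0.09773311  0.14045718]
[208.7, 158.0, 50.4, 68.8] [0.48301929 0.13932022 0.14982684] [0.58384546 0.22505498 0.2035146 ]
[165.2, 260.8, 63.4, 63.4] [0.31210399 0.21091284 0.14980566] [0.41101602 0.29463381 0.20368818]
```

{"op": "arm_command", "data": {
  "targets": [
    [0,0,10,0,-0.03,0.05,0.087],
    [0,0,10,0.04,-0.045,0.02,0.087],
    [0,0,10,0.04,-0.045,0,0.087],
    [0,0,10,0.04,-0.045,0,0.087],
    [0,0,10,0.04,-0.045,0,0.087],
    [0,0,10,0.03,-0.05,0,0.087]
  ]
}}

```text
time: 1.5
tcp_pos: [0.4723, 0.3273, 0.4765]
ee_rot: [-1.571, -0.003, 0.599]
ft_force: [0.8, 1.4, 0.3]
opening: 0.0867
```

{"op": "arm_command", "data": {
  "targets": [
    [0,0,0,0.015,-0.06,0,0.087],
    [0,0,0,0.015,-0.06,0,0.087],
    [0,0,0,0.015,-0.06,0,0.087],
    [0,0,0,0.015,-0.06,0,0.087],
    [0,0,0,0.015,-0.06,0,0.087],
    [0,0,0,0.01,-0.06,0,0.087],
    [0,0,0,0.01,-0.05,0,0.07]
  ]
}}

```text
time: 2.38
tcp_pos: [0.5675, -0.0905, 0.4782]
ee_rot: [-1.573, -0.009, 0.6]
ft_force: [0.5, 0.5, 0.0]
opening: 0.0823
```

Run:
```python
from h import *
from scipy.spatial.transform import Rotation as Ro
o=readout.observe(); print(np.round(o["tcp_pos"],4),np.round(o["ee_rot"],4))
p=vision.capture("wrist"); save(p,"w1.png")
T=np.eye(4); T[:3,:3]=Ro.from_euler("xyz",o["ee_rot"]).as_matrix(); T[:3,3]=o["tcp_pos"]
C=np.linalg.inv(T@np.array(p["mount"])); p["R"]=C[:3,:3]; p["t"]=C[:3,3]
for n in ["squat_pivot","squat_grip"]:
  for r in vision.landmark_of(n,p):
    u,v=r["pixel"]; print(n,np.round(r["pixel"],1),round(r["confidence"],2),pt(p,u,v),onplane(p,u,v,.085 if "piv" in n else .136))
```

```text
[ 0.5675 -0.0905  0.4782] [-1.5731 -0.0088  0.6   ]
```

View pics/w1.png

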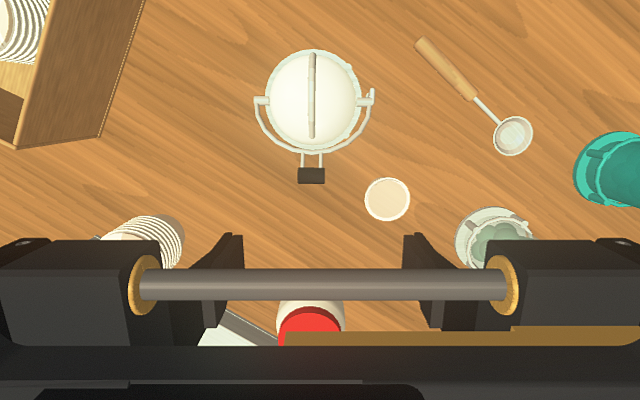

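The wrist view shows the barrel at (311,176), square to the jaws, and the hinge lugs at about (261,100) and (371,97).

Run:
```python
from h import *
from scipy.spatial.transform import Rotation as Ro
o=readout.observe()
p=vision.capture("wrist"); save(p,"w2.png",(230,30,400,200),4)
T=np.eye(4); T[:3,:3]=Ro.from_euler("xyz",o["ee_rot"]).as_matrix(); T[:3,3]=o["tcp_pos"]
C=np.linalg.inv(T@np.array(p["mount"])); p["R"]=C[:3,:3]; p["t"]=C[:3,3]
im=p["img"].astype(int)
P=np.array([(u,v) for v in range(155,195) for u in range(285,335) if im[v,u].max()<75]); print(len(P),P.mean(0),P.min(0),P.max(0))
W=np.array([pt(p,u,v) for u,v in P]); print(np.median(W,0)); 
print("centre",onplane(p,*P.mean(0),.138))
X=np.array([onplane(p,u,v,.138)[:2] for u,v in P]); w,V=np.linalg.eigh(np.cov(X.T)); print(np.degrees(np.arctan2(V[1,1],V[0,1]))%180)
a=onplane(p,261,100,.085);b=onplane(p,371,97,.085);print(a,b,(a+b)/2,np.linalg.norm(a-b),np.degrees(np.arctan2(*(a-b)[1::-1]))%180)
```

```text
25 [312. 184.] [300 184] [324 184]
[ 0.57661263 -0.09972988  0.13901268]
centre [ 0.57685558 -0.09961296  0.138     ]
124.09223092004208
[ 0.54271147 -0.18897096  0.085     ] [ 0.47526151 -0.09458882  0.085     ] [ 0.50898649 -0.14177989  0.085     ] 0.11600640168333295 125.55139771521975
```

View pics/w2.png

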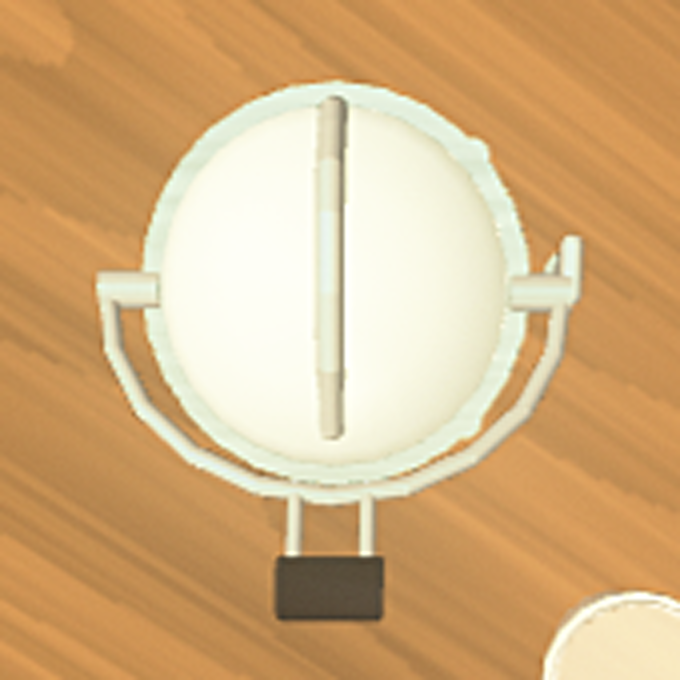

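{"op": "arm_command", "data": {
  "targets": [
    [-0.3,0.4,0,0.001,-0.0135,-0.05,0.06],
    [0,0,0,0,0,-0.05,0.06],
    [0,0,0,0,0,-0.04,0.06]
  ]
}}

```text
time: 2.95
tcp_pos: [0.5701, -0.0967, 0.3386]
ee_rot: [-1.576, -0.009, 0.608]
ft_force: [0.5, 0.7, -0.2]
opening: 0.0605
```

Run:
```python
from h import *
o=readout.observe(); print(np.round(o["tcp_pos"],4),np.round(o["ee_rot"],4),o["opening"])
p=vision.capture("wrist"); save(p,"w3.png")
p=vision.capture("side"); save(p,"s3.png",(260,100,400,240),4)
```

```text
[ 0.5701 -0.0967  0.3386] [-1.576  -0.0094  0.6079] 0.06046487268663425
```

View pics/w3.png

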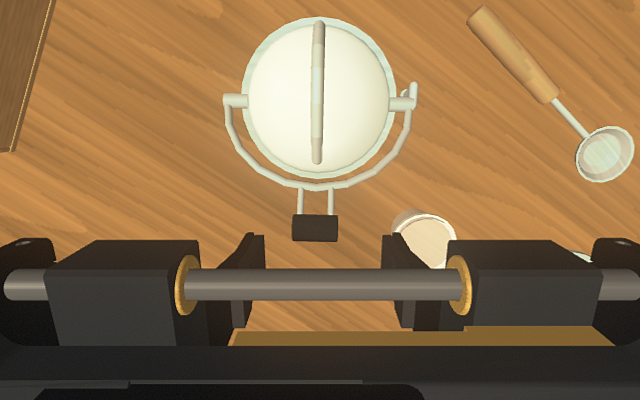

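View pics/s3.png

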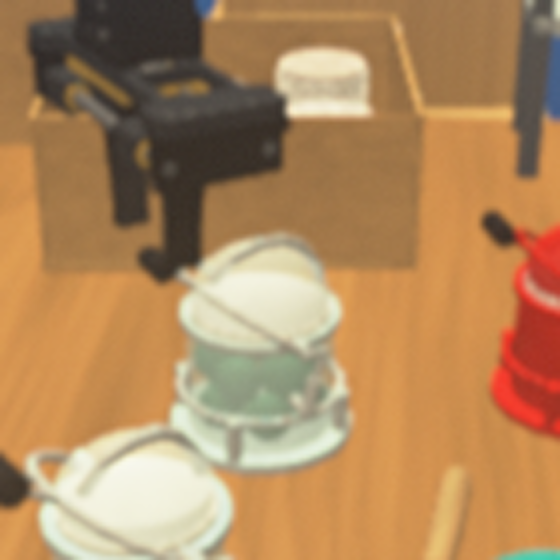

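{"op": "arm_command", "data": {
  "targets": [
    [-0.3,0.4,0,-0.001,-0.0075,-0.02,0.05],
    [0,0,0,0,0,-0.017,0.05],
    [0,0,0,0,0,0,0.05]
  ]
}}

```text
time: 3.42
tcp_pos: [0.569, -0.1026, 0.2998]
ee_rot: [-1.574, 0.003, 0.611]
ft_force: [-0.1, -0.5, -0.1]
opening: 0.0502
```

Run:
```python
from h import *
o=readout.observe(); print(np.round(o["tcp_pos"],4),np.round(o["ee_rot"],4),o["opening"])
p=vision.capture("wrist"); save(p,"w4.png")
p=vision.capture("side"); save(p,"s4.png",(260,100,400,240),4)
```

```text
[ 0.569  -0.1026  0.2998] [-1.5737  0.0027  0.6112] 0.05021325238190646
```

View pics/w4.png

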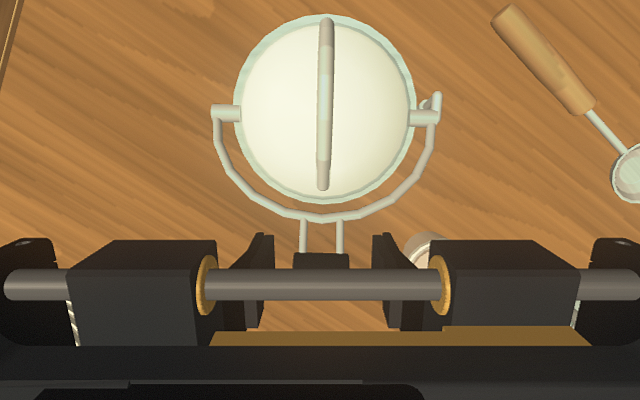

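View pics/s4.png

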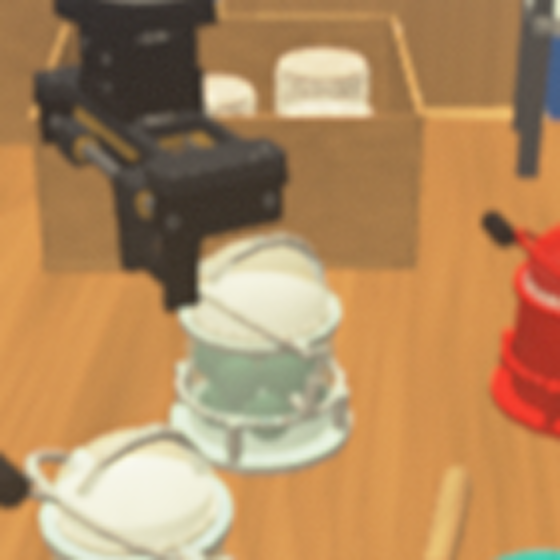

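The barrel (about (321,260)) sits centred between the pads, so I'll close.

{"op": "arm_command", "data": {
  "targets": [
    [0,0,0,0,0,0,0.02],
    [0,0,0,0,0,0,0.02],
    [0,0,0,0,0,0,0.02],
    [0,0,0,0,0,0,0.02]
  ]
}}

```text
time: 4.03
tcp_pos: [0.5699, -0.1028, 0.3033]
ee_rot: [-1.576, -0.002, 0.611]
ft_force: [-1.1, 1.2, -0.9]
opening: 0.0262
```

```bash
cat > plan.py <<'E'
from h import *
y=np.radians(34.5); x=np.array([np.cos(y),np.sin(y),0])
piv=np.array([.5115,-.142,.085])
P=lambda q: piv-.085*np.sin(q-.96)*x+np.array([0,0,.085*np.cos(q-.96)])
T=lambda q: P(q)+np.array([0,0,.164])
E
python3 - <<'E'
from plan import *
o=readout.observe(); print(np.round(o["tcp_pos"],4),np.round(o["ee_rot"],4),o["opening"],o["ft_force"])
last=o["tcp_pos"]
for q in np.arange(.1,2.05,.1): print(round(q,2),np.round(T(q),4),np.round(T(q)-last,4)); last=T(q)
E
```

```text
[ 0.5699 -0.1028  0.3033] [-1.5762 -0.0019  0.6106] 0.026185560651204632 [-1.05685301  1.19622954 -0.90708998]
0.1 [ 0.5646 -0.1055  0.3045] [-0.0054 -0.0028  0.0011]
0.2 [ 0.5598 -0.1088  0.3106] [-0.0048 -0.0033  0.0062]
0.3 [ 0.5544 -0.1125  0.3161] [-0.0053 -0.0036  0.0055]
0.4 [ 0.5487 -0.1164  0.321 ] [-0.0057 -0.0039  0.0049]
0.5 [ 0.5426 -0.1206  0.3252] [-0.0061 -0.0042  0.0041]
0.6 [ 0.5362 -0.125   0.3286] [-0.0064 -0.0044  0.0034]
0.7 [ 0.5295 -0.1296  0.3311] [-0.0067 -0.0046  0.0026]
0.8 [ 0.5227 -0.1343  0.3329] [-0.0068 -0.0047  0.0018]
0.9 [ 0.5157 -0.1391  0.3338] [-0.007  -0.0048  0.0009]
1.0 [ 0.5087 -0.1439  0.3339] [-0.007  -0.0048  0.0001]
1.1 [ 0.5017 -0.1487  0.3332] [-0.007  -0.0048 -0.0008]
1.2 [ 0.4948 -0.1534  0.3316] [-0.0069 -0.0047 -0.0016]
1.3 [ 0.4881 -0.1581  0.3291] [-0.0067 -0.0046 -0.0024]
1.4 [ 0.4817 -0.1625  0.3259] [-0.0065 -0.0045 -0.0032]
1.5 [ 0.4755 -0.1668  0.3219] [-0.0062 -0.0042 -0.004 ]
1.6 [ 0.4697 -0.1708  0.3172] [-0.0058 -0.004  -0.0047]
1.7 [ 0.4643 -0.1745  0.3118] [-0.0054 -0.0037 -0.0054]
1.8 [ 0.4593 -0.1779  0.3057] [-0.0049 -0.0034 -0.006 ]
1.9 [ 0.4549 -0.1809  0.2991] [-0.0044 -0.003  -0.0066]
2.0 [ 0.4511 -0.1835  0.292 ] [-0.0038 -0.0026 -0.0071]
```

Gripped, with the opening at 26.2 mm matching the barrel length. I'll swing along the arc.

{"op": "arm_command", "data": {
  "targets": [
    [0,0,0,-0.006,-0.004,0.007,0.02],
    [0,0,0,-0.006,-0.004,0.006,0.02],
    [0,0,0,-0.006,-0.004,0.005,0.02]
  ]
}}

```text
time: 4.4
tcp_pos: [0.5527, -0.1138, 0.3226]
ee_rot: [-1.578, -0.007, 0.612]
ft_force: [3.2, 1.3, -2.3]
opening: 0.0259
```

Run:
```python
from plan import *
o=readout.observe(); print(np.round(o["tcp_pos"],4),np.round(o["ee_rot"],4),o["opening"],o["ft_force"])
d=o["tcp_pos"]-np.array([0,0,.164])-piv; print("r",np.hypot(d@x,d[2]),"q",.96-np.arctan2(d@x,d[2]),"lat",d@np.array([-x[1],x[0],0]))
p=vision.capture("side"); save(p,"s5.png",(260,100,400,240),4)
```

```text
[ 0.5527 -0.1138  0.3226] [-1.5782 -0.0075  0.6118] 0.025855560581066007 [ 3.16832672  1.31780808 -2.33633088]
r 0.08891167790023374 q 0.3642011792111767 lat -0.0001182025865538866
```

View pics/s5.png

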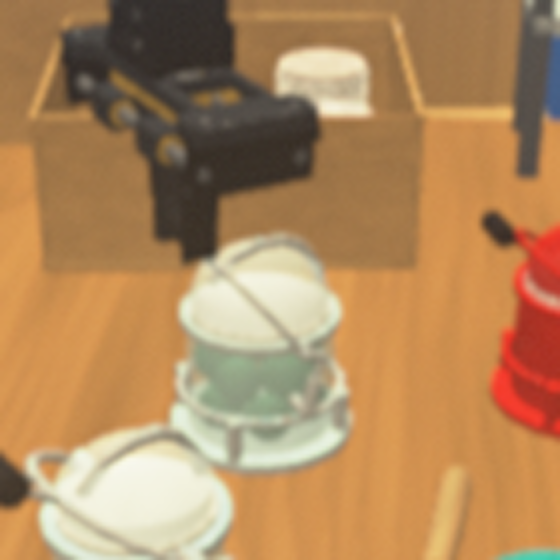

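The bail is rising with the jaws and forces are small, so I continue over the top.

{"op": "arm_command", "data": {
  "targets": [
    [0,0,0,-0.008,-0.0055,0.005,0.02],
    [0,0,0,-0.008,-0.0055,0.004,0.02],
    [0,0,0,-0.009,-0.006,0.003,0.02],
    [0,0,0,-0.009,-0.006,0.0015,0.02]
  ]
}}

```text
time: 4.95
tcp_pos: [0.5183, -0.1365, 0.3389]
ee_rot: [-1.58, -0.015, 0.613]
ft_force: [5.4, 2.6, -2.5]
opening: 0.0254
```

```bash
cat > st.py <<'E'
from plan import *
o=readout.observe(); print(np.round(o["tcp_pos"],4),np.round(o["ee_rot"],4),o["opening"],o["ft_force"])
d=o["tcp_pos"]-np.array([0,0,.164])-piv; print("r",np.hypot(d@x,d[2]),"q",.96-np.arctan2(d@x,d[2]),"lat",d@np.array([-x[1],x[0],0]))
E
python3 st.py
```

```text
[ 0.5183 -0.1365  0.3389] [-1.5802 -0.0151  0.6129] 0.025417296990823523 [ 5.38455708  2.59458144 -2.507133  ]
r 0.0903094503678968 q 0.8632849064056942 lat 0.0006206348165987549
```

{"op": "arm_command", "data": {
  "targets": [
    [-0.2,0.4,0,-0.009,-0.0065,-0.0005,0.02],
    [-0.2,0.4,0,-0.009,-0.0065,-0.002,0.02],
    [0,0,0,-0.009,-0.0065,-0.003,0.02],
    [0,0,0,-0.009,-0.0065,-0.004,0.02]
  ]
}}

```text
time: 5.45
tcp_pos: [0.483, -0.1605, 0.3347]
ee_rot: [-1.579, -0.012, 0.616]
ft_force: [3.1, 3.3, 0.6]
opening: 0.0254
```

```bash
python3 st.py
python3 - <<'E'
from h import *
p=vision.capture("side"); save(p,"s6.png",(260,100,400,240),4)
E
```

```text
[ 0.483  -0.1605  0.3347] [-1.5791 -0.0119  0.6162] 0.025400955502188887 [3.11866278 3.31928865 0.56010131]
r 0.09216914843383334 q 1.3381428475233896 lat 0.0008909762135844851
```

View pics/s6.png

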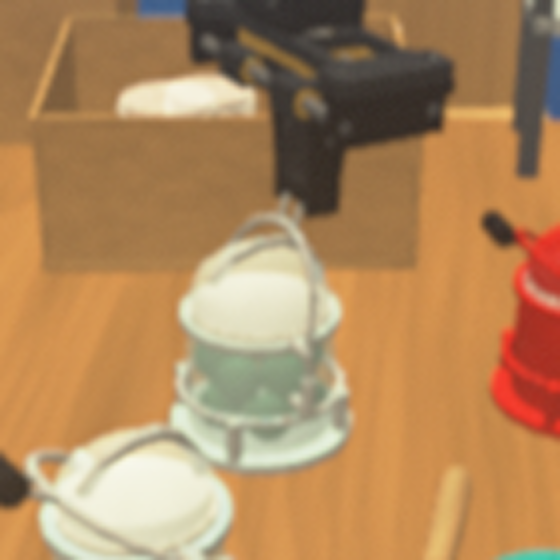

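{"op": "arm_command", "data": {
  "targets": [
    [-0.2,0.3,0,-0.007,-0.005,-0.006,0.02],
    [-0.2,0.3,0,-0.007,-0.005,-0.007,0.02],
    [0,0,0,-0.007,-0.005,-0.008,0.02],
    [0,0,0,-0.005,-0.004,-0.008,0.02]
  ]
}}

```text
time: 6.0
tcp_pos: [0.452, -0.1821, 0.3048]
ee_rot: [-1.573, 0.007, 0.614]
ft_force: [-2.2, 3.0, 0.5]
opening: 0.0257
```

```bash
python3 st.py
python3 - <<'E'
from h import *
p=vision.capture("side"); save(p,"s7.png",(260,100,400,240),4)
E
```

```text
[ 0.452  -0.1821  0.3048] [-1.5731  0.0071  0.6142] 0.025696615064306684 [-2.23007025  2.9968194   0.47760245]
r 0.09089625005777065 q 1.8694009551850246 lat 0.0006528027340931275
```

View pics/s7.png

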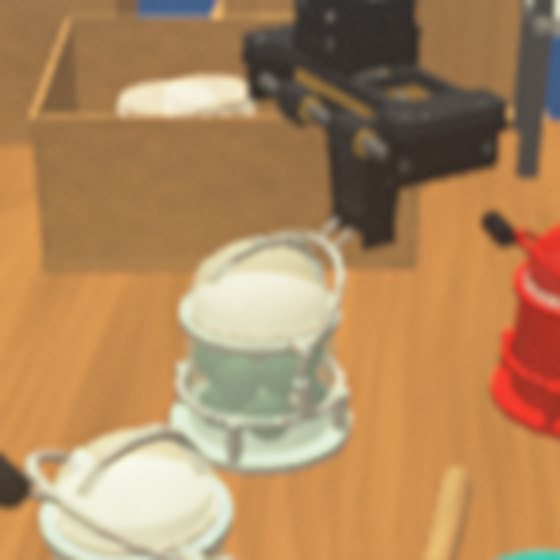

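Past centre now. I'll follow it down to the stop.

{"op": "arm_command", "data": {
  "targets": [
    [0,0,0,-0.002,-0.001,-0.006,0.02],
    [0,0,0,-0.001,-0.001,-0.006,0.02],
    [0,0,0,0,0,-0.003,0.02]
  ]
}}

```text
time: 6.42
tcp_pos: [0.4474, -0.1861, 0.293]
ee_rot: [-1.569, 0.01, 0.612]
ft_force: [-13.5, 5.5, 30.9]
opening: 0.0256
```

```bash
python3 st.py
python3 - <<'E'
from h import *
p=vision.capture("side"); save(p,"s8.png",(260,100,400,240),4)
E
```

```text
[ 0.4474 -0.1861  0.293 ] [-1.5688  0.0099  0.6119] 0.02560889664252544 [-13.50119349   5.50762811  30.94134703]
r 0.08935768181554639 q 2.015737058214521 lat -3.861277860121165e-05
```

View pics/s8.png

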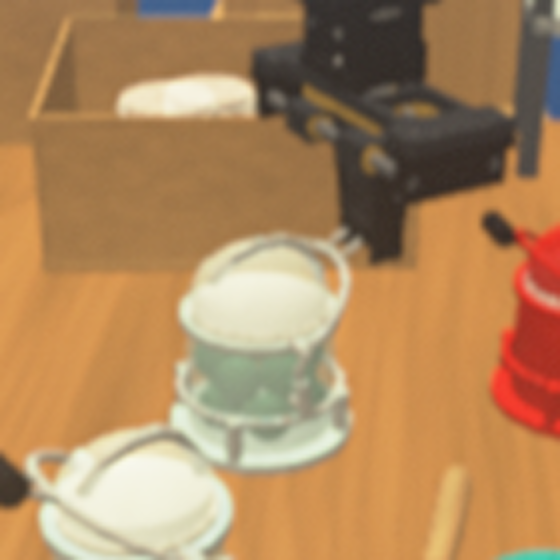

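It has reached the stop: 31 N upward at q≈2.0. Releasing and withdrawing straight up.

{"op": "arm_command", "data": {
  "targets": [
    [0,0,0,0,0,0.001,0.045],
    [0,0,0,0,0,0,0.05],
    [0,0,0,0,0,0,0.05]
  ]
}}

```text
time: 6.85
tcp_pos: [0.4485, -0.1869, 0.2945]
ee_rot: [-1.573, 0.008, 0.612]
ft_force: [0.1, 0.3, -0.3]
opening: 0.0464
```

{"op": "arm_command", "data": {
  "targets": [
    [0,0,0,0,0,0.03,0.05],
    [0,0,0,0,0,0.05,0.05],
    [0,0,0,0,0,0.05,0.05],
    [0,0,0,0.02,0.04,0.02,0.05],
    [0,0,0,0.03,0.05,0,0.05],
    [0,0,0,0.03,0.05,0,0.05]
  ]
}}

```text
time: 7.6
tcp_pos: [0.5282, -0.0489, 0.4472]
ee_rot: [-1.576, 0.009, 0.6]
ft_force: [0.7, -0.5, 0.1]
opening: 0.0499
```

```bash
python3 st.py
python3 - <<'E'
from h import *
p=vision.capture("side"); save(p,"s9.png",(250,100,450,250),4)
p=vision.capture("top"); save(p,"t9.png")
im=p["img"].astype(int)
E
```

```text
[ 0.5282 -0.0489  0.4472] [-1.5756  0.0089  0.6002] 0.049937574769966915 [ 0.65042766 -0.54752836  0.05064442]
r 0.20901036206016022 q 0.6362810224677123 lat 0.06726026284537623
```

View pics/s9.png

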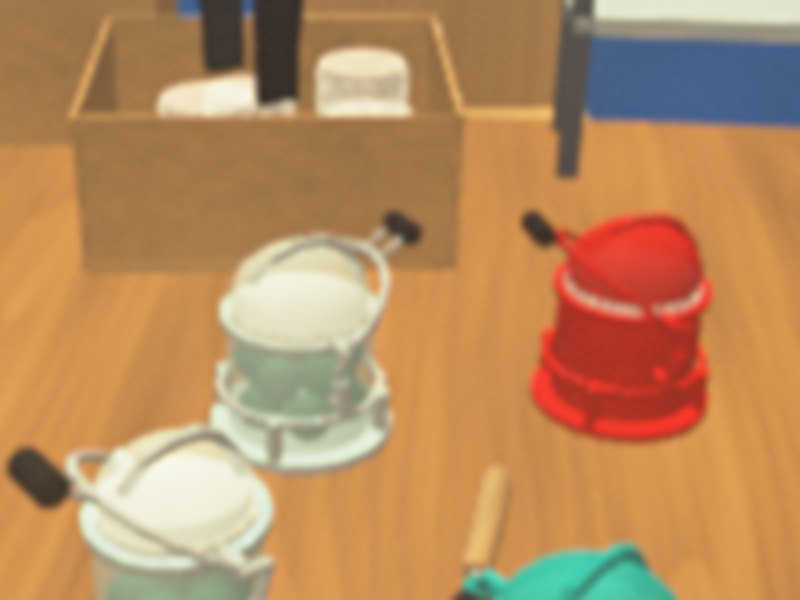

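View pics/t9.png

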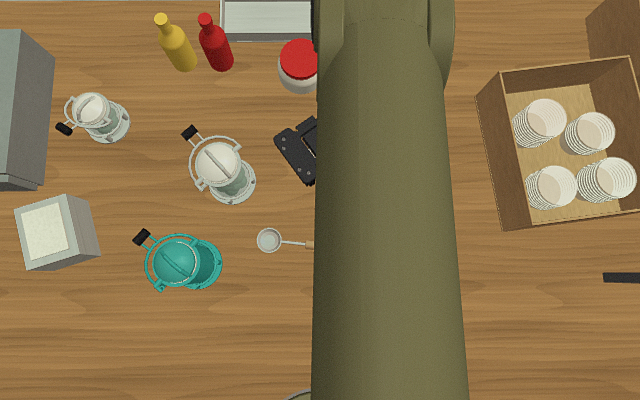

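The side view shows the bail clamped over, with the barrel at about (350.5,157), and the red and tall jars undisturbed. I'll compare that with the q=2.0 prediction.

Run:
```python
from plan import *
p=vision.capture("side"); im=p["img"].astype(int)
Q=np.array([(u,v) for v in range(145,170) for u in range(340,362) if im[v,u].max()<80]); print(len(Q),Q.mean(0))
W=np.array([pt(p,u,v) for u,v in Q]); print(np.median(W,0))
for q in (1.7,1.8,1.9,2.0): print(q,proj(p,P(q)),P(q))
```

```text
25 [350.   156.44]
[ 0.45078023 -0.17321162  0.13078321]
1.7 [344.80988006 149.88092255] [ 0.46426564 -0.17446327  0.14776983]
1.8 [346.79164707 151.64170633] [ 0.45933721 -0.17785049  0.14173434]
1.9 [348.53036703 153.63515417] [ 0.45492997 -0.18087951  0.13513198]
2.0 [350.01311677 155.83730503] [ 0.45108796 -0.18352005  0.12802872]
```

Measured (350.0,156.4) against predicted (350.0,155.8) for q=2.0: fully home. Handing in.

```bash
python3 -c "
from station import workorder; print(workorder.hand_in())"
```

```text
the job is handed in; nothing more can be done
None
```

The squat jar's bail is clamped fully home, and I handed the job in at about 8 s of robot time. I pinched the barrel by its flat ends, swung the bail over the lid past center to its stop, then let go and lifted clear.

- **Bail position:** after release, the side camera showed the barrel at pixel (350.0, 156.4). The prediction for the stop (q = 2.0) was (350.0, 155.8).
- **Forces:** seating the bail against its stop gave the highest reading I saw, about 34 N in total at the wrist. The force fell back to about zero after letting go.
- **Other jars:** the tall jar's bail and both look-alikes looked unmoved in the pictures, though I did not measure them. The arm blocked the last top view of the red jar, so that check rests on the side view.
- **Checks that failed or disagreed:** the networks found nothing in the one wrist picture I tried them on, so I located the barrel there by eye. During the swing the grasp point rode 4–7 mm outside the nominal 85 mm radius, but the grip held.

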